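# Put the washed cutlery away by kind

## Robot

A 6-joint arm with a two-finger parallel gripper is mounted at the origin on a cart in front of the work surface, level with it; the furniture and walls round the work are solid. World frame = base frame: x ahead of the robot, y to its left, z up, the work surface at z = 0. Lengths are in m, angles in rad, forces in N, time in s.
With the tool pointing down it reaches from about 0.3 to 0.75 m from the base axis. Payload 8.5 kg.
Tool frame: the origin (TCP) lies midway between the tips of the shut fingers; the grasp point (between the pads) lies 19 mm behind it; z points along the fingers, y is the line along which they close (so a half turn about z gives the same grasp; the last joint's range is limited). The gripper opens to 85 mm and grips with 20 to 120 N. Pads are 22 mm wide; open, the fingers measure 114 mm over their backs; the gripper's body (76 mm by 85 mm) begins 54 mm behind the grasp point. The pads swing forward as they close: fully open they stand 13 mm farther back than shut.
Start: joints at [-1.563, 0.381, 1.297, -0, 1.464, -0.215], TCP at [0.122, -0.536, 0.231] pointing down, gripper open.
Joint ranges: [-3.11, 3.11], [-0.89, 2.33], [0.22, 2.48], [-1.42, 4.56], [0.17, 2.85], [-2.88, 2.88]. Speed limits (rad/s): [2.39, 2.39, 3.14, 3.14, 3.14, 3.14].

## Interface

Orientations are given as a unit quaternion [x, y, z, w].
In Python, from rig import bot gives the robot as it stands.
- The arm moves only by the tool move_arm, never from a script. Its arguments are lists of equal length, an entry for each row: "dp": the shift along the tool's x, y, z scaled (see below), a list of three; "turn": the turn, a rotation vector about the tool's x, y, z scaled (see below), a list of three; "fingers": the opening, from -1 (shut) to 1 (fully open). In form: {"dp": [[dx, dy, dz], ...], "turn": [[wx, wy, wz], ...], "fingers": [fingers, ...]}. A call has 1 to 8 rows; each row shifts and turns the commanded pose from where the row before left it, along the tool's axes as they then stand; what a row does not reach is not made up. The controller multiplies each number of a shift by 0.02 m and each number of a turn by 4 degrees. A row lasts 1/12 s, in which the tool goes at most 41.7 mm and 7.16 degrees, less where a joint would pass 70% of its speed; a pose out of reach is approached as far as the arm can. A call with a number of a shift or a turn outside -1 to 1 is refused whole. A call with a gripper value outside its range is refused whole. The fingers move at their own pace and stop on an object; the grip force is fixed at half the most. Time passes only in rows, so rows that do not move let the fingers close. It gives the time, the measured TCP pose, the force, the opening and the grip force at its end, in the units of the state.
- bot.get_state(): the state, without advancing time (a new reading comes with each control period).
- bot.camera(name): name is "scene" or "top"; returns a dict with "image" (400x640x3 uint8, red, green, blue), "vfov" (degrees; the focal length in pixels is half the picture's height over the tangent of half this angle, whatever the lens; pixels are square), "cx", "cy" (the principal point, pixels), "rvec" (rotation vector, rad) and "tvec" (3), from world to camera coordinates, as OpenCV has them. Camera axes: x right, y down, z forward; pixel columns grow to the right and rows downward; lengths in m; the calibration is good to about 2 mm. A picture is of the moment at which its call begins. There is no depth.
- bot.hand_in(): hands the job in; it is judged then, once.
The state is a dict: "time_s": time; "joint_pos": joint angles; "joint_vel": joint speeds; "tau": joint torques, N m; "position": TCP position; "eef_rot": TCP orientation; "ft_force": force on the tool from outside, world axes, zero at the start; "torque": the same for the moment, N m; "gripper_width": finger opening in m; "grasp_force": force on a finger pad.
Only numpy, scipy, OpenCV 4.12 (cv2) and the standard library are available. Lean on these libraries where they do the work, as an engineer would, in place of code of your own. Each camera call takes 0.05 s, during which the arm holds its last target. There are 200 camera calls.

## Task

The washed cutlery lies mixed on the grey drying mat by the sink. Put the knife, the fork, the tablespoon and the teaspoon away: lay each flat and lengthwise in the open bamboo bin that already holds a piece of its kind, with its head pointing the same way as that piece. Set them in rather than letting them fall from a height, let go of all of them, and leave the mug and the glass behind the mat alone.

Things in the scene. Friction and masses are not known exactly. Their poses are not given: they have to be found in the camera images.
- fork: Stainless table fork lying face up on the drying mat (mat 5 mm thick), 193 x 26 x 15 mm. Origin midway along it, at its underside; x along it towards the tines (the head), z up. Grip it from above across the handle near the origin, where it takes about 24 mm between the fingers and is 15 mm high (20 mm wide and 11 mm high at 40 mm towards the handle end). 40 g, balance point about 10 mm to +x.
- knife: Stainless table knife lying flat on the mat, 205 x 20 x 9 mm. Origin midway along it, at its underside; x along it towards the blade tip (the head), z up. Handle from x = -102 to 0 mm, 16 mm wide at the end and 12 mm near the origin, 9 mm thick; blade 20 mm wide, 3 mm thick. Grip it across the handle 15 to 30 mm to -x of the origin. 60 g, balance point within 10 mm of the origin.
- spoon: Stainless tablespoon lying bowl up on the mat, 188 x 39 x 16 mm: the larger of the two spoons. Origin midway along it, at its underside; x along it towards the bowl (the head), z up. Grip it across the handle near the origin, where it takes about 29 mm between the fingers and is 15 mm high (25 mm wide and 11 mm high at 38 mm towards the handle end). 45 g, balance point about 13 mm to +x.
- teaspoon: Stainless teaspoon lying bowl up on the mat, 130 x 27 x 11 mm: the smaller of the two spoons. Origin midway along it, at its underside; x along it towards the bowl (the head), z up. Grip it across the handle near the origin, where it takes about 21 mm between the fingers and is 11 mm high. 20 g, balance point about 8 mm to +x.
- fork_bin_end (a point): Floor point at the middle of the fork bin's end wall farther from the robot; x along the bin to that end, y across, z up. Open bamboo bin, fixed, inside 224 x 90 x 31 mm, floor 5 mm over the worktop, walls 5 mm; its middle is 112 mm back (-x). One loose fork lies along its -y wall (middle y -29, up to y -16, 15 mm high), head to this end; +y side free. Bins in any order.
- knife_bin_end (a point): Floor point at the middle of the knife bin's end wall farther from the robot; x along the bin to that end, y across, z up. Open bamboo bin, fixed, inside 224 x 90 x 31 mm, floor 5 mm over the worktop, walls 5 mm; its middle is 112 mm back (-x). One loose knife lies along its -y wall (middle y -31, up to y -21, 9 mm high), head to this end; +y side free. Bins in any order.
- spoon_bin_end (a point): Floor point at the middle of the tablespoon bin's end wall farther from the robot; x along the bin to that end, y across, z up. Open bamboo bin, fixed, inside 224 x 90 x 31 mm, floor 5 mm over the worktop, walls 5 mm; its middle is 112 mm back (-x). One loose tablespoon lies along its -y wall (middle y -24, up to y -5, 16 mm high), head to this end; +y side free. Bins in any order.
- teaspoon_bin_end (a point): Floor point at the middle of the teaspoon bin's end wall farther from the robot; x along the bin to that end, y across, z up. The short one: open bamboo bin, fixed, inside 160 x 90 x 31 mm, floor 5 mm over the worktop, walls 5 mm; its middle is 80 mm back (-x). One loose teaspoon lies along its -y wall (middle y -29, up to y -15, 11 mm high), head to this end; +y side free. Bins in any order.
- mug: Bystander: white dotted mug, 107 mm high, standing behind the mat; origin at the centre of its foot. Leave it alone. Wall cabinets hang over the back of the worktop here, from about x = 0.6 m on and 0.47 m up: carry things across in front of them, not in a wide arc under them.
- glass: Bystander: tall tumbler, 72 mm wide, 127 mm high, standing behind the mat; origin at the centre of its foot. Leave it alone.

How it is judged:
By the outcome, as a careful person would: the job done as asked, in the order asked, and still so for the second after the job is handed in, with the robot touching nothing.
It also fails if it takes over 106 s, if anything falls off the work surface, if the arm or the gripper's body presses on something with over 40 N, if the wrist force passes 120 N, or if a joint passes its speed limit or range.

## Working session

There is one attempt and no reset: what is moved stays moved. The work goes in short steps, Python scripts to look and compute and a tool call to move; the robot and the scene stay as the last step left them, time stands still between calls to the robot, and variables do not carry over. Pictures are saved under pics/ and viewed, at most 14 in all, crops included, and the job is handed in when it is done.

Besides the shell and the picture viewer there is one more tool, called after "Emit:" in YAML: its name, and indented under it one key for each argument. move_arm: Moves the arm, as the interface text tells. Shifts and turns lie within -1 to 1; 1 stands for 0.02 m of shift or 4 degrees of turn. Its arguments: {"type":"object","properties":{"dp":{"type":"array","items":{"type":"array","items":{"type":"number","minimum":-1,"maximum":1}}},"turn":{"type":"array","items":{"type":"array","items":{"type":"number","minimum":-1,"maximum":1}}},"fingers":{"type":"array","items":{"type":"number"}}},"required":["dp","turn","fingers"]}

```bash
mkdir -p pics; ls
python3 - <<'E'
from rig import bot
import cv2
for n in("scene","top"):
    c=bot.camera(n);cv2.imwrite(f"pics/{n}0.png",c["image"][:,:,::-1]);print(n,c["vfov"],c["cx"],c["cy"],c["rvec"],c["tvec"])
s=bot.get_state();print(s)
E
```

```text
pics
scene 51.165814929414054 320.99512841158753 207.40793333550894 [ 1.14113993 -2.23702735  1.07409979] [0.36445619 0.28622373 0.75538517]
top 50.02363336044492 317.13708047808205 194.91309648867576 [ 2.14055532 -2.1536798   0.15703317] [0.05088928 0.54674312 1.1383095 ]
{'time_s': 0.1, 'joint_pos': array([-1.56332230e+00,  3.81127796e-01,  1.29816172e+00,  9.91054493e-06,
        1.46358985e+00, -2.15292359e-01]), 'joint_vel': array([-0.00012136, -0.0019104 , -0.00281893,  0.00026895,  0.00188977,
        0.00096457]), 'tau': array([ 3.21690633e-03, -4.49224555e+01, -2.31658208e+01, -2.09447921e-04,
        3.65734697e-03, -2.92146160e-05]), 'position': array([ 0.12151304, -0.53614379,  0.2307818 ]), 'eef_rot': array([ 9.93803156e-01,  1.11152473e-01,  7.16305783e-05, -6.39377972e-04]), 'ft_force': array([-0.00294067, -0.17372518,  0.54929732]), 'torque': array([ 0.00788829, -0.02496748, -0.01706172]), 'grasp_force': 0.0, 'gripper_width': 0.08562655485626895}
```

View pics/scene0.png

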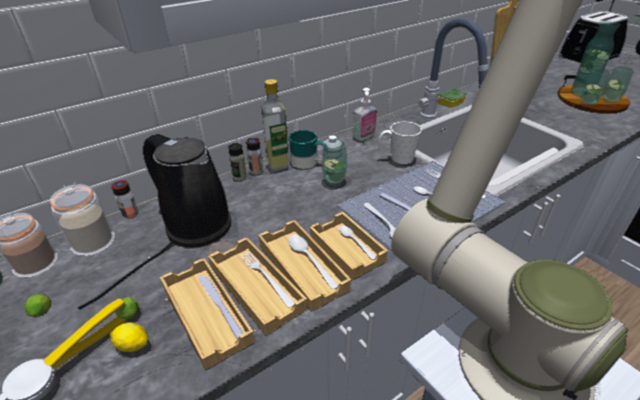

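View pics/top0.png

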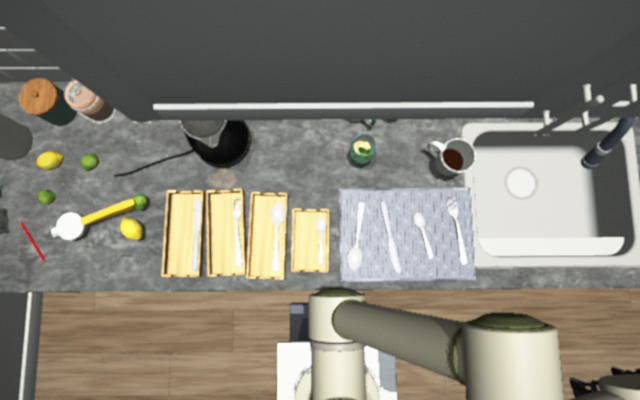

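The scene view shows four bins, with the mat partly behind the arm. In the top view the bins from left to right are knife (183,233), fork (225,233), tablespoon (267,235) and teaspoon (311,240). On the mat are the tablespoon (357,237, bowl towards the robot), knife (391,237), teaspoon (424,235) and fork (456,230). I'll enlarge these.

Run:
```python
import cv2
t=cv2.imread("pics/top0.png");s=cv2.imread("pics/scene0.png")
cv2.imwrite("pics/a.png",cv2.resize(t[185:285,335:480],None,fx=5.5,fy=5.5,interpolation=cv2.INTER_CUBIC))
cv2.imwrite("pics/b.png",cv2.resize(t[180:285,155:335],None,fx=4.4,fy=4.4,interpolation=cv2.INTER_CUBIC))
cv2.imwrite("pics/c.png",cv2.resize(s[200:365,155:400],None,fx=3.2,fy=3.2,interpolation=cv2.INTER_CUBIC))
```

```text
(no output)
```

View pics/a.png

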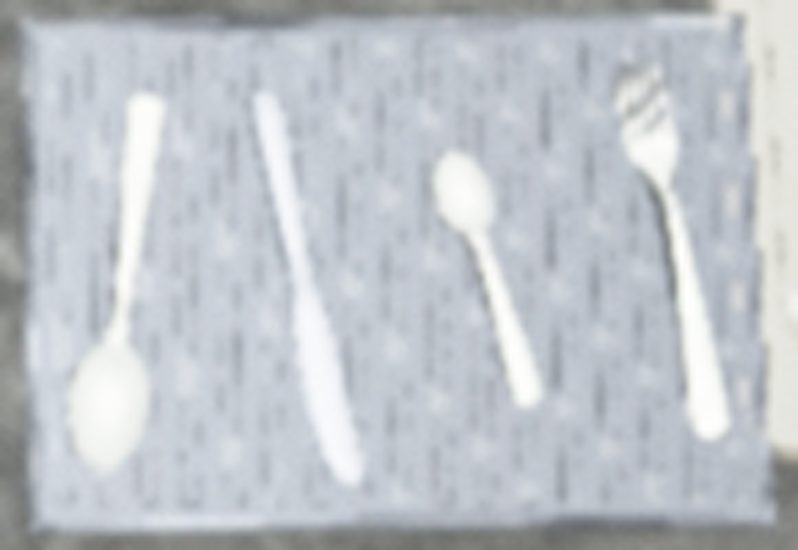

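View pics/b.png

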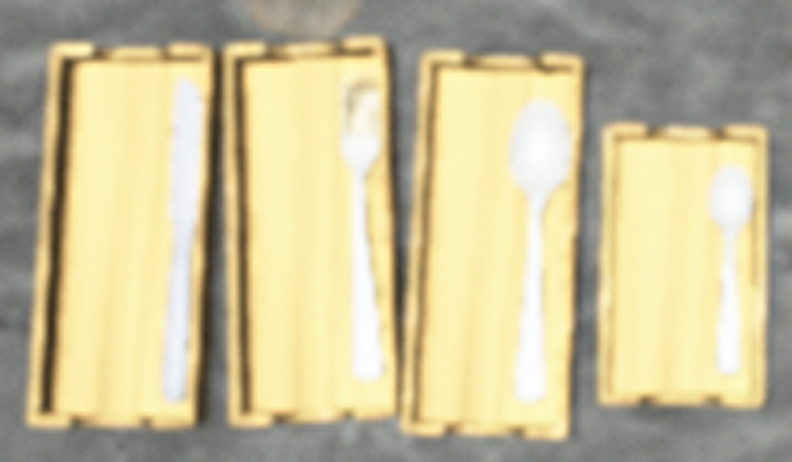

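View pics/c.png

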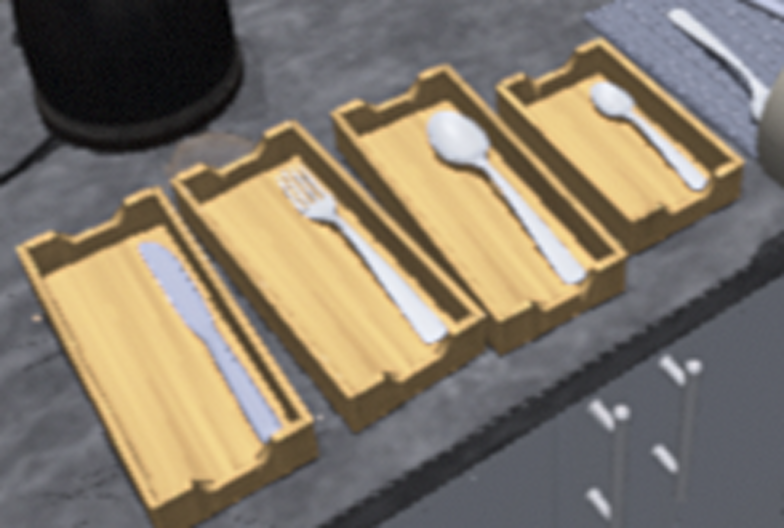

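Top crop of the mat (crop px):

| Piece | Head | Handle end |
|---|---|---|
| Tablespoon | (103,475) | (148,95) |
| Knife | blade tip (350,485) | (265,92) |
| Teaspoon | (457,150) | (530,408) |
| Fork | (635,62) | (712,440) |

The bin crops show all the rim corners clearly in both views, and every reference piece has its head at the far end.

```bash
cat > h.py <<'E'
import numpy as np,cv2,json
from scipy.spatial.transform import Rotation as R
C={"scene":(51.165814929414054,320.99512841158753,207.40793333550894,[1.14113993,-2.23702735,1.07409979],[0.36445619,0.28622373,0.75538517]),
"top":(50.02363336044492,317.13708047808205,194.91309648867576,[2.14055532,-2.1536798,0.15703317],[0.05088928,0.54674312,1.1383095])}
def ray(n,p):
    v,cx,cy,r,t=C[n];f=200/np.tan(np.radians(v/2));M=cv2.Rodrigues(np.array(r))[0]
    d=M.T@np.array([(p[0]-cx)/f,(p[1]-cy)/f,1]);return -M.T@np.array(t),d
def plane(n,p,z):
    o,d=ray(n,p);return o+d*(z-o[2])/d[2]
def tri(a,b):
    o1,d1=ray("top",a);o2,d2=ray("scene",b)
    k=np.linalg.lstsq(np.stack([d1,-d2],1),o2-o1,rcond=None)[0]
    p,q=o1+k[0]*d1,o2+k[1]*d2;return (p+q)/2,np.linalg.norm(p-q)
def un(p,s,o):return((p[0]+.5)/s-.5+o[0],(p[1]+.5)/s-.5+o[1])
E
python3 - <<'E'
from h import *
np.set_printoptions(precision=4,suppress=True)
B={"knife":([(52,45),(213,48),(197,427),(28,422)],[(20,243),(160,190),(315,428),(157,520)]),
"fork":([(225,43),(387,40),(395,418),(232,422)],[(175,178),(293,122),(487,318),(353,400)]),
"spoon":([(422,55),(582,58),(567,437),(402,430)],[(335,112),(447,68),(627,262),(497,325)]),
"tea":([(603,127),(767,128),(763,405),(598,403)],[(500,80),(600,40),(742,160),(632,218)])}
for k,(a,b) in B.items():
    T=[tri(un(p,4.4,(155,180)),un(q,3.2,(155,200))) for p,q in zip(a,b)]
    print(k,"z",[round(t[0][2],4) for t in T],"gap",[round(t[1],4) for t in T])
    P=np.array([plane("top",un(p,4.4,(155,180)),.036) for p in a]);Q=np.array([plane("scene",un(p,3.2,(155,200)),.036) for p in b])
    for X in(P,Q):
        ax=(X[0]+X[1]-X[2]-X[3])/2;print("  c",X.mean(0)[:2],"len",np.linalg.norm(ax),"wid",np.linalg.norm((X[0]+X[3]-X[1]-X[2])/2),"yaw",np.degrees(np.arctan2(ax[1],ax[0])))
O={"spoon":((103,475),(148,95)),"knife":((350,485),(265,92)),"tea":((457,150),(530,408)),"fork":((635,62),(712,440))}
for k,(h,t) in O.items():
    h,t=[plane("top",un(p,5.5,(335,185)),.014) for p in(h,t)];d=h-t
    print(k,(h+t)[:2]/2,np.linalg.norm(d),np.degrees(np.arctan2(d[1],d[0])))
E
```

```text
knife z [np.float64(0.0396), np.float64(0.031), np.float64(0.0277), np.float64(0.0265)] gap [np.float64(0.001), np.float64(0.0007), np.float64(0.0024), np.float64(0.004)]
  c [0.4464 0.4145] len 0.23314728508035742 wid 0.10208388493024503 yaw -0.802345117271672
  c [0.4426 0.4164] len 0.23942447959052338 wid 0.0966425590056752 yaw -1.5425615975416913
fork z [np.float64(0.0359), np.float64(0.0322), np.float64(0.034), np.float64(0.033)] gap [np.float64(0.0033), np.float64(0.0037), np.float64(0.0001), np.float64(0.002)]
  c [0.4486 0.2989] len 0.23394321827336312 wid 0.10044407226728506 yaw 2.553092642295962
  c [0.4466 0.2999] len 0.23485210044226607 wid 0.09599340547930645 yaw 2.6968944856962893
spoon z [np.float64(0.0379), np.float64(0.0311), np.float64(0.0275), np.float64(0.0315)] gap [np.float64(0.0023), np.float64(0.0002), np.float64(0.0016), np.float64(0.0013)]
  c [0.4391 0.1852] len 0.23233866054180136 wid 0.10048010768789993 yaw -2.053454314212878
  c [0.4363 0.188 ] len 0.2342865534168488 wid 0.09593941297177126 yaw -3.2579748869498464
tea z [np.float64(0.0434), np.float64(0.0325), np.float64(0.0367), np.float64(0.0393)] gap [np.float64(0.0039), np.float64(0.0014), np.float64(0.0029), np.float64(0.001)]
  c [0.4249 0.0682] len 0.1698094408785057 wid 0.10149497695770938 yaw -1.1506874267404559
  c [0.4267 0.0672] len 0.16790021316642006 wid 0.09416605182411177 yaw -1.9167687537521163
spoon [ 0.4351 -0.0635] 0.19234419486285131 172.10444696158353
knife [ 0.4328 -0.1547] 0.20075377871407402 -169.45926375744025
tea [ 0.4364 -0.2486] 0.13348872227098302 13.56857437530405
fork [ 0.4505 -0.3401] 0.19284445913028836 8.5712524736212
```

```bash
cat >> h.py <<'E'
def plan(x,y,z,yaw,end=True):
    """turn about tool z first, then shift in the turned tool frame; units of move_arm"""
    from rig import bot
    s=bot.get_state();r=R.from_quat(s["eef_rot"]);p=s["position"]
    w=np.radians(yaw);g=R.from_matrix([[np.cos(w),np.sin(w),0],[np.sin(w),-np.cos(w),0],[0,0,-1]])
    t=np.degrees((r.inv()*g).as_rotvec())/4;d=g.inv().apply(np.array([x,y,z])-p)/.02
    print("t",round(s["time_s"],2),"pos",p.round(4),"w",round(s["gripper_width"],4),"F",s["ft_force"].round(1),"turn",t.round(2),"dp",d.round(2))
E
python3 -c "
from h import *
plan(.4525,-.151,.13,10.5)"
```

```text
t 0.1 pos [ 0.1215 -0.5361  0.2308] w 0.0856 F [-0.  -0.2  0.5] turn [-0.02 -0.    0.57] dp [ 19.78 -15.92   5.04]
```

Emit:
move_arm:
  dp:
    - [0.5,-0.4,0]
    - [1,-0.8,0.2]
    - [1,-0.8,0.2]
    - [1,-0.8,0.2]
    - [1,-0.8,0.2]
    - [1,-0.8,0.2]
    - [1,-0.8,0.2]
    - [1,-0.8,0.2]
  turn:
    - [0,0,0.57]
    - [0,0,0]
    - [0,0,0]
    - [0,0,0]
    - [0,0,0]
    - [0,0,0]
    - [0,0,0]
    - [0,0,0]
  fingers: [0.2,0.2,0.2,0.2,0.2,0.2,0.2,0.2]

```text
time_s: 0.77
position: [0.2474, -0.3896, 0.2029]
eef_rot: [0.996, 0.091, -0.0, -0.0]
ft_force: [-0.6, -0.4, 1.0]
gripper_width: 0.051
grasp_force: 0.0
```

Emit:
move_arm:
  dp:
    - [1,-0.8,0.2]
    - [1,-0.8,0.2]
    - [1,-0.8,0.3]
    - [1,-0.8,0.3]
    - [1,-0.8,0.3]
    - [1,-0.8,0.3]
    - [1,-0.8,0.3]
    - [1,-0.8,0.3]
  turn:
    - [0,0,0]
    - [0,0,0]
    - [0,0,0]
    - [0,0,0]
    - [0,0,0]
    - [0,0,0]
    - [0,0,0]
    - [0,0,0]
  fingers: [0.2,0.2,0.2,0.2,0.2,0.2,0.2,0.2]

```text
time_s: 1.43
position: [0.3814, -0.2346, 0.1589]
eef_rot: [0.996, 0.091, -0.0, -0.0]
ft_force: [0.7, -1.1, 0.3]
gripper_width: 0.0513
grasp_force: 0.0
```

Emit:
move_arm:
  dp:
    - [1,-0.8,0.3]
    - [1,-0.8,0.3]
    - [1,-0.8,0.3]
    - [1,-0.8,0.3]
    - [0.2,-0.2,0.3]
    - [0,0,0]
  turn:
    - [0,0,0]
    - [0,0,0]
    - [0,0,0]
    - [0,0,0]
    - [0,0,0]
    - [0,0,0]
  fingers: [0.2,0.2,0.2,0.2,0.2,0.2]

```text
time_s: 1.93
position: [0.451, -0.1522, 0.1281]
eef_rot: [0.996, 0.093, -0.001, -0.001]
ft_force: [0.2, -0.2, 0.2]
gripper_width: 0.0512
grasp_force: 0.0
```

```bash
python3 -c "
from h import *
plan(.4525,-.151,.008,10.5)
from rig import bot
c=bot.camera('scene')['image'][:,:,::-1];cv2.imwrite('pics/d.png',cv2.resize(c[130:250,330:530],None,fx=4,fy=4,interpolation=cv2.INTER_CUBIC))"
```

```text
t 1.93 pos [ 0.451  -0.1522  0.1281] w 0.0512 F [ 0.2 -0.2  0.2] turn [-0.02  0.03  0.03] dp [ 0.08 -0.05  6.01]
```

View pics/d.png

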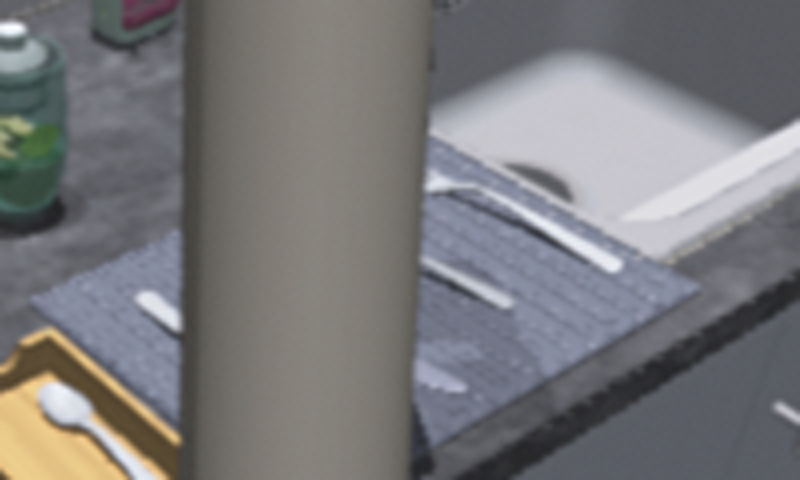

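The scene crop shows the knife's blade tip at (465,388), near the robot. The handle ends are tablespoon (140,297), teaspoon (511,302) and fork (618,268).

```bash
python3 -c "
from h import *
for n,a,b in(('knife',(350,485),(465,388)),('spoon',(148,95),(140,297)),('tea',(530,408),(511,302)),('fork',(712,440),(618,268))):
    print(n,tri(un(a,5.5,(335,185)),un(b,4,(330,130))))"
```

```text
knife (array([ 0.33385019, -0.17399748,  0.00952364]), np.float64(0.0003521113363233848))
spoon (array([ 0.53185748, -0.07796095,  0.0019908 ]), np.float64(4.866554378499899e-05))
tea (array([ 0.37228008, -0.26425167,  0.01141735]), np.float64(0.0021614404616759736))
fork (array([ 0.35596898, -0.35540203,  0.00872105]), np.float64(0.002431530084251935))
```

Emit:
move_arm:
  dp:
    - [0.08,-0.05,0.5]
    - [0,0,1]
    - [0,0,1]
    - [0,0,1]
    - [0,0,0.7]
    - [0,0,0.5]
    - [0,0,0.3]
    - [0,0,0]
  turn:
    - [0,0,0]
    - [0,0,0]
    - [0,0,0]
    - [0,0,0]
    - [0,0,0]
    - [0,0,0]
    - [0,0,0]
    - [0,0,0]
  fingers: [0.2,0.2,0.2,0.2,0.2,0.2,0.2,0.2]

```text
time_s: 2.65
position: [0.4517, -0.1531, 0.0287]
eef_rot: [0.996, 0.091, -0.001, -0.0]
ft_force: [0.2, 0.8, -0.4]
gripper_width: 0.0513
grasp_force: 0.0
```

Emit:
move_arm:
  dp:
    - [0,0,0.6]
    - [0,0,0.4]
    - [0,0,0]
    - [0,0,0]
    - [0,0,0]
    - [0,0,0]
    - [0,0,0]
    - [0,0,0]
  turn:
    - [0,0,0]
    - [0,0,0]
    - [0,0,0]
    - [0,0,0]
    - [0,0,0]
    - [0,0,0]
    - [0,0,0]
    - [0,0,0]
  fingers: [0.2,0.2,0.2,-1,-1,-1,-1,-1]

```text
time_s: 3.32
position: [0.4526, -0.1523, 0.0101]
eef_rot: [0.996, 0.091, 0.0, 0.0]
ft_force: [-0.2, 1.6, 4.5]
gripper_width: 0.0094
grasp_force: 58.1
```

Emit:
move_arm:
  dp:
    - [0,0,0]
    - [0,0,0]
    - [0,0,-0.3]
    - [0,0,-0.6]
    - [0,0,-1]
    - [0,0,-1]
    - [0,0,-1]
    - [0,0,-1]
  turn:
    - [0,0,0]
    - [0,0,0]
    - [0,0,0]
    - [0,0,0]
    - [0,0,0]
    - [0,0,0]
    - [0,0,0]
    - [0,0,0]
  fingers: [-1,-1,-1,-1,-1,-1,-1,-1]

```text
time_s: 3.98
position: [0.4523, -0.1523, 0.1089]
eef_rot: [0.996, 0.091, 0.0, 0.0]
ft_force: [1.2, -0.3, -0.5]
gripper_width: 0.009
grasp_force: 57.5
```

Emit:
move_arm:
  dp:
    - [0,0,-1]
    - [0,0,-1]
    - [0,0,-1]
    - [0,0,0]
    - [0,0,0]
    - [0,0,0]
    - [0,0,0]
    - [0,0,0]
  turn:
    - [0,0,0]
    - [0,0,-0.5]
    - [0,0,-1]
    - [0,0,-1]
    - [0,0,-1]
    - [0,0,-1]
    - [0,0,-1]
    - [0,0,-1]
  fingers: [-1,-1,-1,-1,-1,-1,-1,-1]

```text
time_s: 4.65
position: [0.4522, -0.1522, 0.1679]
eef_rot: [0.949, 0.315, 0.0, 0.0]
ft_force: [-0.1, 0.2, -0.7]
gripper_width: 0.0092
grasp_force: 57.5
```

Emit:
move_arm:
  dp:
    - [0,0,0]
    - [0,0,0]
    - [0,0,0]
    - [0,0,0]
    - [0,0,0]
    - [0,0,0]
    - [0,0,0]
    - [0,0,0]
  turn:
    - [0,0,-1]
    - [0,0,-1]
    - [0,0,-1]
    - [0,0,-1]
    - [0,0,-1]
    - [0,0,-1]
    - [0,0,-1]
    - [0,0,-1]
  fingers: [-1,-1,-1,-1,-1,-1,-1,-1]

```text
time_s: 5.32
position: [0.4522, -0.1522, 0.1678]
eef_rot: [0.826, 0.564, 0.0, 0.0]
ft_force: [-0.3, 0.2, 0.3]
gripper_width: 0.0089
grasp_force: 57.5
```

Emit:
move_arm:
  dp:
    - [0,0,0]
    - [0,0,0]
    - [0,0,0]
    - [0,0,0]
    - [0,0,0]
    - [0,0,0]
    - [0,0,0]
    - [0,0,0]
  turn:
    - [0,0,-1]
    - [0,0,-1]
    - [0,0,-1]
    - [0,0,-1]
    - [0,0,-1]
    - [0,0,-1]
    - [0,0,-1]
    - [0,0,-1]
  fingers: [-1,-1,-1,-1,-1,-1,-1,-1]

```text
time_s: 5.98
position: [0.4522, -0.1522, 0.1678]
eef_rot: [0.638, 0.77, -0.0, 0.0]
ft_force: [0.1, 0.1, -2.0]
gripper_width: 0.0092
grasp_force: 57.5
```

Emit:
move_arm:
  dp:
    - [0,0,0]
    - [0,0,0]
    - [0,0,0]
    - [0,0,0]
    - [0,0,0]
    - [0,0,0]
    - [0,0,0]
    - [0,0,0]
  turn:
    - [0,0,-1]
    - [0,0,-1]
    - [0,0,-1]
    - [0,0,-1]
    - [0,0,-1]
    - [0,0,-1]
    - [0,0,-1]
    - [0,0,-1]
  fingers: [-1,-1,-1,-1,-1,-1,-1,-1]

```text
time_s: 6.65
position: [0.4522, -0.1522, 0.1678]
eef_rot: [0.401, 0.916, -0.0, 0.0]
ft_force: [-0.4, -1.3, -0.8]
gripper_width: 0.0088
grasp_force: 57.5
```

Emit:
move_arm:
  dp:
    - [0,0,0]
    - [0,0,0]
    - [0,0,0]
    - [0,0,0]
    - [0,0,0]
    - [0,0,0]
    - [0,0,0]
    - [0,0,0]
  turn:
    - [0,0,-1]
    - [0,0,-1]
    - [0,0,-1]
    - [0,0,-1]
    - [0,0,-1]
    - [0,0,-1]
    - [0,0,-1]
    - [0,0,-1]
  fingers: [-1,-1,-1,-1,-1,-1,-1,-1]

```text
time_s: 7.32
position: [0.4522, -0.1522, 0.1678]
eef_rot: [0.133, 0.991, -0.0, 0.0]
ft_force: [-0.8, -0.3, -0.2]
gripper_width: 0.0093
grasp_force: 57.5
```

```bash
python3 -c "
from h import *
plan(.4247,.4289,.07,178.8)
from rig import bot
print(bot.get_state()['joint_pos'])"
```

```text
t 7.32 pos [ 0.4522 -0.1522  0.1678] w 0.0093 F [-0.8 -0.3 -0.2] turn [-0.    0.   -3.53] dp [ 1.99 29.02  4.89]
[-5.73456871e-01  3.16043252e-01  1.59877061e+00 -7.14817963e-05
  1.22658752e+00 -1.87705686e+00]
```

Emit:
move_arm:
  dp:
    - [0,0,0]
    - [0,0.2,0]
    - [0,0.6,0]
    - [0.1,1,0]
    - [0.1,1,0]
    - [0.1,1,0]
    - [0.1,1,0]
    - [0.1,1,0]
  turn:
    - [0,0,-1]
    - [0,0,-1]
    - [0,0,-1]
    - [0,0,-0.53]
    - [0,0,0]
    - [0,0,0]
    - [0,0,0]
    - [0,0,0]
  fingers: [-1,-1,-1,-1,-1,-1,-1,-1]

```text
time_s: 7.98
position: [0.4476, -0.0353, 0.1678]
eef_rot: [0.012, 1.0, -0.0, 0.0]
ft_force: [0.4, -0.6, -0.6]
gripper_width: 0.0091
grasp_force: 57.6
```

Emit:
move_arm:
  dp:
    - [0.1,1,0]
    - [0.1,1,0]
    - [0.1,1,0]
    - [0.1,1,0]
    - [0.1,1,0]
    - [0.1,1,0]
    - [0.1,1,0]
    - [0.1,1,0]
  turn:
    - [0,0,0]
    - [0,0,0]
    - [0,0,0]
    - [0,0,0]
    - [0,0,0]
    - [0,0,0]
    - [0,0,0]
    - [0,0,0]
  fingers: [-1,-1,-1,-1,-1,-1,-1,-1]

```text
time_s: 8.65
position: [0.4355, 0.125, 0.1679]
eef_rot: [0.012, 1.0, -0.0, 0.0]
ft_force: [-0.0, -0.0, -1.8]
gripper_width: 0.0091
grasp_force: 57.6
```

Emit:
move_arm:
  dp:
    - [0.1,1,0]
    - [0.1,1,0]
    - [0.1,1,0]
    - [0.1,1,0]
    - [0.1,1,0]
    - [0.1,1,0]
    - [0.1,1,0]
    - [0,1,0]
  turn:
    - [0,0,0]
    - [0,0,0]
    - [0,0,0]
    - [0,0,0]
    - [0,0,0]
    - [0,0,0]
    - [0,0,0]
    - [0,0,0]
  fingers: [-1,-1,-1,-1,-1,-1,-1,-1]

```text
time_s: 9.32
position: [0.4251, 0.2853, 0.1679]
eef_rot: [0.012, 1.0, -0.0, 0.0]
ft_force: [0.5, 0.3, 0.5]
gripper_width: 0.0088
grasp_force: 57.6
```

Emit:
move_arm:
  dp:
    - [0,1,0]
    - [0,1,0]
    - [0,1,0.5]
    - [0,1,1]
    - [0,1,1]
    - [0,0.8,1]
    - [0,0.4,1]
    - [0,0,0.4]
  turn:
    - [0,0,0]
    - [0,0,0]
    - [0,0,0]
    - [0,0,0]
    - [0,0,0]
    - [0,0,0]
    - [0,0,0]
    - [0,0,0]
  fingers: [-1,-1,-1,-1,-1,-1,-1,-1]

```text
time_s: 9.98
position: [0.4276, 0.409, 0.0671]
eef_rot: [0.011, 1.0, -0.001, -0.001]
ft_force: [-0.9, -1.4, -0.8]
gripper_width: 0.0093
grasp_force: 57.6
```

```bash
python3 -c "
from h import *
plan(.4247,.4289,.011,178.8)
from rig import bot
c=bot.camera('scene')['image'][:,:,::-1];cv2.imwrite('pics/e.png',cv2.resize(c[120:365,155:520],None,fx=2.1,fy=2.1,interpolation=cv2.INTER_CUBIC));cv2.imwrite('pics/e_full.png',c)
c=bot.camera('top')['image'][:,:,::-1];cv2.imwrite('pics/e_top.png',c)"
```

```text
t 9.98 pos [0.4276 0.409  0.0671] w 0.0093 F [-0.9 -1.4 -0.8] turn [-0.02 -0.04 -0.02] dp [0.16 0.99 2.8 ]
```

View pics/e.png

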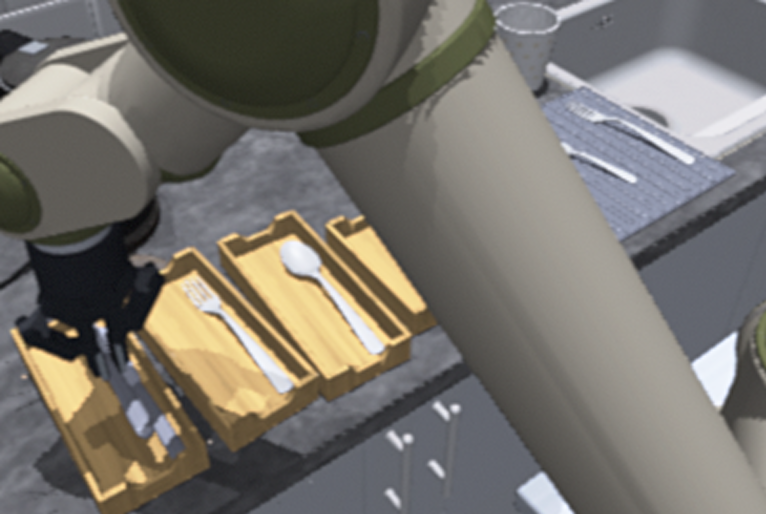

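The scene crop shows the knife handle in the fingers over the knife bin, at about (130,400). I'll check the clearance to the kettle and how the knife lies, from the top.

```bash
python3 -c "
import cv2
c=cv2.imread('pics/e_top.png');cv2.imwrite('pics/e2.png',cv2.resize(c[100:300,130:330],None,fx=3,fy=3,interpolation=cv2.INTER_CUBIC))"
```

```text
(no output)
```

View pics/e2.png

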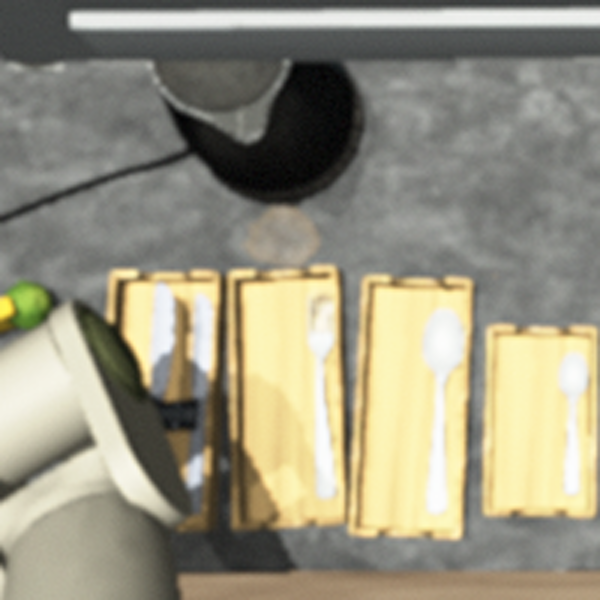

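```bash
python3 -c "
from h import *
print(plane('top',un((163,285),3,(130,100)),.064),plane('top',un((167,272),3,(130,100)),.036))"
```

```text
[0.54631506 0.40563379 0.064     ] [0.56252342 0.41115099 0.036     ]
```

Emit:
move_arm:
  dp:
    - [0.15,0.5,0]
    - [0,0.35,0.2]
    - [0,0,0.5]
    - [0,0,0.5]
    - [0,0,0.5]
    - [0,0,0.3]
    - [0,0,0]
    - [0,0,0]
  turn:
    - [0,0,0]
    - [0,0,0]
    - [0,0,0]
    - [0,0,0]
    - [0,0,0]
    - [0,0,0]
    - [0,0,0]
    - [0,0,0]
  fingers: [-1,-1,-1,-1,-1,-1,-1,-1]

```text
time_s: 10.75
position: [0.4262, 0.4251, 0.0289]
eef_rot: [0.012, 1.0, -0.0, -0.0]
ft_force: [-0.2, 0.2, -0.5]
gripper_width: 0.009
grasp_force: 57.6
```

Emit:
move_arm:
  dp:
    - [0,0,0.3]
    - [0,0,0.3]
    - [0,0,0.2]
    - [0,0,0.1]
    - [0,0,0]
    - [0,0,0]
    - [0,0,0]
    - [0,0,0]
  turn:
    - [0,0,0]
    - [0,0,0]
    - [0,0,0]
    - [0,0,0]
    - [0,0,0]
    - [0,0,0]
    - [0,0,0]
    - [0,0,0]
  fingers: [-1,-1,-1,-1,-1,-1,-0.35,-0.35]

```text
time_s: 11.42
position: [0.4264, 0.4255, 0.0117]
eef_rot: [0.012, 1.0, 0.0, 0.0]
ft_force: [-0.3, 0.3, -0.1]
gripper_width: 0.0274
grasp_force: 0.0
```

Emit:
move_arm:
  dp:
    - [0,0,0]
    - [0,0,0]
    - [0,0,-0.3]
    - [0,0,-0.6]
    - [0,0,-1]
    - [0,0,-1]
    - [0,0,-1]
    - [0,0,-1]
  turn:
    - [0,0,0]
    - [0,0,0]
    - [0,0,0]
    - [0,0,0]
    - [0,0,0]
    - [0,0,0]
    - [0,0,0]
    - [0,0,0]
  fingers: [-0.35,-0.35,-0.35,-0.35,-0.35,-0.35,-0.35,-0.35]

```text
time_s: 12.08
position: [0.4262, 0.4253, 0.1109]
eef_rot: [0.012, 1.0, 0.0, 0.0]
ft_force: [-0.5, -0.3, -0.1]
gripper_width: 0.0277
grasp_force: 0.0
```

```bash
python3 -c "
from h import *
t=tri
# fork: handle end refine from e.png scene: (692,160) ; tines tip (575,112); tea end (633,180)
S=lambda p:un(p,2.1,(155,120));T=lambda p:un(p,5.5,(335,185))
print(tri(T((712,440)),S((690,160))),tri(T((635,62)),S((578,112))),tri(T((530,408)),S((633,180))))
plan(.45,-.34,.13,188.6)
from rig import bot
print(bot.get_state()['joint_pos'])"
```

```text
(array([ 0.35681845, -0.35383321,  0.01129932]), np.float64(0.004497214634411972)) (array([ 0.543784  , -0.33708503, -0.00726574]), np.float64(0.013695853004257016)) (array([ 0.37342062, -0.26363372,  0.00986674]), np.float64(0.005195691415598931))
t 12.08 pos [0.4262 0.4253 0.1109] w 0.0277 F [-0.5 -0.3 -0.1] turn [ 0.    0.01 -2.5 ] dp [  4.54 -38.01  -0.96]
[ 5.88029755e-01  5.76146357e-01  1.32797464e+00 -2.28562722e-05
  1.23702552e+00 -9.58457684e-01]
```

Emit:
move_arm:
  dp:
    - [0,0,0]
    - [0,-0.4,0]
    - [0,-0.6,0]
    - [0.15,-1,0]
    - [0.15,-1,0]
    - [0.15,-1,0]
    - [0.15,-1,0]
    - [0.15,-1,0]
  turn:
    - [0,0,-1]
    - [0,0,-1]
    - [0,0,-0.5]
    - [0,0,0]
    - [0,0,0]
    - [0,0,0]
    - [0,0,0]
    - [0,0,0]
  fingers: [-0.35,-0.35,0.2,0.2,0.2,0.2,0.2,0.2]

```text
time_s: 12.75
position: [0.428, 0.3035, 0.1099]
eef_rot: [-0.075, 0.997, 0.0, 0.0]
ft_force: [0.3, 0.1, -0.5]
gripper_width: 0.0512
grasp_force: 0.0
```

Emit:
move_arm:
  dp:
    - [0.15,-1,0]
    - [0.15,-1,0]
    - [0.15,-1,0]
    - [0.15,-1,0]
    - [0.15,-1,0]
    - [0.15,-1,0]
    - [0.15,-1,0]
    - [0.15,-1,0]
  turn:
    - [0,0,0]
    - [0,0,0]
    - [0,0,0]
    - [0,0,0]
    - [0,0,0]
    - [0,0,0]
    - [0,0,0]
    - [0,0,0]
  fingers: [0.2,0.2,0.2,0.2,0.2,0.2,0.2,0.2]

```text
time_s: 13.42
position: [0.4283, 0.1416, 0.1099]
eef_rot: [-0.075, 0.997, 0.0, 0.0]
ft_force: [-0.1, -0.2, -0.2]
gripper_width: 0.0511
grasp_force: 0.0
```

Emit:
move_arm:
  dp:
    - [0.15,-1,0]
    - [0.15,-1,0]
    - [0.15,-1,0]
    - [0.15,-1,0]
    - [0.15,-1,0]
    - [0.15,-1,0]
    - [0.15,-1,0]
    - [0.15,-1,0]
  turn:
    - [0,0,0]
    - [0,0,0]
    - [0,0,0]
    - [0,0,0]
    - [0,0,0]
    - [0,0,0]
    - [0,0,0]
    - [0,0,0]
  fingers: [0.2,0.2,0.2,0.2,0.2,0.2,0.2,0.2]

```text
time_s: 14.08
position: [0.4285, -0.0203, 0.1099]
eef_rot: [-0.075, 0.997, -0.0, 0.0]
ft_force: [0.1, -0.2, -0.8]
gripper_width: 0.0511
grasp_force: 0.0
```

Emit:
move_arm:
  dp:
    - [0.15,-1,0]
    - [0.15,-1,0]
    - [0.15,-1,0]
    - [0.15,-1,0]
    - [0.1,-1,0]
    - [0.1,-1,0]
    - [0.1,-1,0]
    - [0.1,-1,0]
  turn:
    - [0,0,0]
    - [0,0,0]
    - [0,0,0]
    - [0,0,0]
    - [0,0,0]
    - [0,0,0]
    - [0,0,0]
    - [0,0,0]
  fingers: [0.2,0.2,0.2,0.2,0.2,0.2,0.2,0.2]

```text
time_s: 14.75
position: [0.4327, -0.1815, 0.1099]
eef_rot: [-0.075, 0.997, -0.0, 0.0]
ft_force: [-0.4, 0.5, 0.1]
gripper_width: 0.0509
grasp_force: 0.0
```

```bash
python3 -c "
from h import *
plan(.4357,-.3423,.06,188.6)
from rig import bot
print(bot.get_state()['joint_pos'][[0,5]])
c=bot.camera('top')['image'][:,:,::-1];cv2.imwrite('pics/f_top.png',cv2.resize(c[180:285,155:480],None,fx=2.4,fy=2.4,interpolation=cv2.INTER_CUBIC))"
```

```text
t 14.75 pos [ 0.4327 -0.1815  0.1099] w 0.0509 F [-0.4  0.5  0.1] turn [-0.01  0.01 -0.  ] dp [ 1.05 -7.97  2.5 ]
[-0.65035505 -2.37120184]
```

View pics/f_top.png

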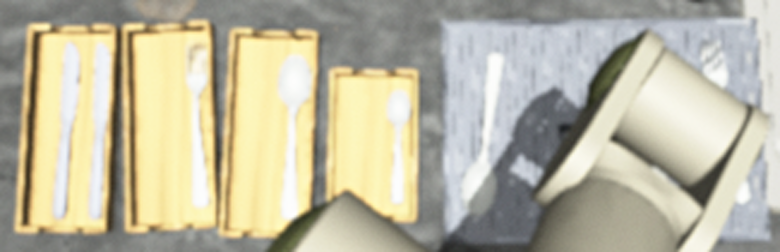

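The top crop shows the knife lying in its bin beside the reference at about (67,130), with its blade at the far end. Next is the fork.

Emit:
move_arm:
  dp:
    - [0.15,-1,0]
    - [0.15,-1,0]
    - [0.15,-1,0]
    - [0.15,-1,0]
    - [0.15,-1,0]
    - [0.15,-1,0.5]
    - [0.15,-1,1]
    - [0,-0.95,1]
  turn:
    - [0,0,0]
    - [0,0,0]
    - [0,0,0]
    - [0,0,0]
    - [0,0,0]
    - [0,0,0]
    - [0,0,0]
    - [0,0,0]
  fingers: [0.2,0.2,0.2,0.2,0.2,0.2,0.2,0.2]

```text
time_s: 15.47
position: [0.4357, -0.3422, 0.0597]
eef_rot: [-0.075, 0.997, -0.001, 0.001]
ft_force: [0.6, -0.1, -0.0]
gripper_width: 0.0509
grasp_force: 0.0
```

```bash
python3 -c "
from h import *
plan(.4357,-.3423,.011,188.6)
from rig import bot
print(bot.get_state()['joint_pos'][[0,5]])
c=bot.camera('top')['image'][:,:,::-1];cv2.imwrite('pics/g.png',cv2.resize(c[175:290,400:500],None,fx=5,fy=5,interpolation=cv2.INTER_CUBIC))"
```

```text
t 15.47 pos [ 0.4357 -0.3422  0.0597] w 0.0509 F [ 0.6 -0.1 -0. ] turn [-0.03  0.02 -0.  ] dp [ 0.   -0.01  2.43]
[-0.87934755 -2.59991501]
```

View pics/g.png

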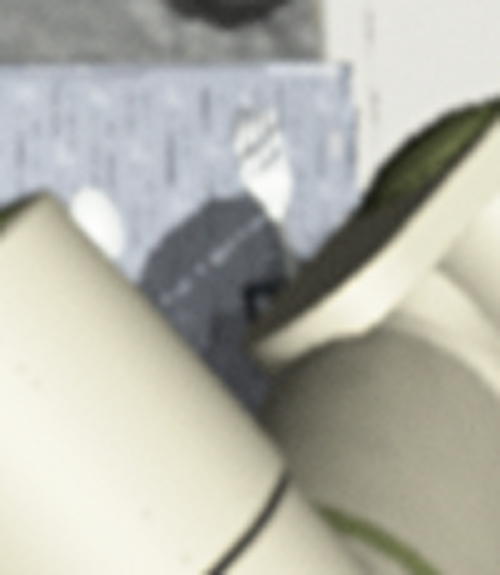

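The fork sits undisturbed under the gripper, with its tines at (260,120), so I'll descend and grip it.

Emit:
move_arm:
  dp:
    - [0,0,0.7]
    - [0,0,0.7]
    - [0,0,0.5]
    - [0,0,0.4]
    - [0,0,0.1]
    - [0,0,0]
    - [0,0,0]
    - [0,0,0]
  turn:
    - [0,0,0]
    - [0,0,0]
    - [0,0,0]
    - [0,0,0]
    - [0,0,0]
    - [0,0,0]
    - [0,0,0]
    - [0,0,0]
  fingers: [0.2,0.2,0.2,0.2,0.2,0.2,-1,-1]

```text
time_s: 16.18
position: [0.436, -0.341, 0.012]
eef_rot: [-0.075, 0.997, -0.001, 0.0]
ft_force: [-1.1, 0.2, -0.2]
gripper_width: 0.0275
grasp_force: 0.0
```

Emit:
move_arm:
  dp:
    - [0,0,0]
    - [0,0,0]
    - [0,0,0]
    - [0,0,-0.3]
    - [0,0,-0.6]
    - [0,0,-1]
    - [0,0,-1]
    - [0,0,-1]
  turn:
    - [0,0,0]
    - [0,0,0]
    - [0,0,0]
    - [0,0,0]
    - [0,0,0]
    - [0,0,0]
    - [0,0,0]
    - [0,0,0]
  fingers: [-1,-1,-1,-1,-1,-1,-1,-1]

```text
time_s: 16.85
position: [0.4355, -0.3405, 0.0903]
eef_rot: [-0.075, 0.997, 0.0, -0.0]
ft_force: [1.3, -0.1, -0.2]
gripper_width: 0.012
grasp_force: 49.7
```

```bash
python3 -c "
from h import *
a=np.radians(2.6);o=np.array([.4476,.2994])+14e-3*np.array([-np.sin(a),np.cos(a)])-15e-3*np.array([np.cos(a),np.sin(a)]);print(o)
plan(*o,.07,182.6)"
```

```text
[0.43198036 0.31270514]
t 16.85 pos [ 0.4355 -0.3405  0.0903] w 0.012 F [ 1.3 -0.1 -0.2] turn [ 0.01 -0.01  1.5 ] dp [-1.31 32.64  1.01]
```

Emit:
move_arm:
  dp:
    - [0,0,-1]
    - [0,0.3,-0.5]
    - [0,0.7,0]
    - [0,1,0]
    - [0,1,0]
    - [0,1,0]
    - [0,1,0]
    - [0,1,0]
  turn:
    - [0,0,0.5]
    - [0,0,0.5]
    - [0,0,0.5]
    - [0,0,0]
    - [0,0,0]
    - [0,0,0]
    - [0,0,0]
    - [0,0,0]
  fingers: [-1,-1,-1,-1,-1,-1,-1,-1]

```text
time_s: 17.52
position: [0.429, -0.2199, 0.1195]
eef_rot: [-0.023, 1.0, 0.0, -0.0]
ft_force: [1.3, -0.3, -0.2]
gripper_width: 0.0117
grasp_force: 49.7
```

Emit:
move_arm:
  dp:
    - [-0.1,1,0]
    - [-0.1,1,0]
    - [-0.1,1,0]
    - [-0.1,1,0]
    - [-0.1,1,0]
    - [-0.1,1,0]
    - [-0.1,1,0]
    - [-0.1,1,0]
  turn:
    - [0,0,0]
    - [0,0,0]
    - [0,0,0]
    - [0,0,0]
    - [0,0,0]
    - [0,0,0]
    - [0,0,0]
    - [0,0,0]
  fingers: [-1,-1,-1,-1,-1,-1,-1,-1]

```text
time_s: 18.18
position: [0.4378, -0.0594, 0.1195]
eef_rot: [-0.023, 1.0, 0.0, -0.0]
ft_force: [-0.1, -0.9, -1.3]
gripper_width: 0.0117
grasp_force: 49.7
```

Emit:
move_arm:
  dp:
    - [-0.1,1,0]
    - [-0.1,1,0]
    - [-0.1,1,0]
    - [-0.1,1,0]
    - [0,1,0]
    - [0,1,0]
    - [0,1,0]
    - [0,1,0]
  turn:
    - [0,0,0]
    - [0,0,0]
    - [0,0,0]
    - [0,0,0]
    - [0,0,0]
    - [0,0,0]
    - [0,0,0]
    - [0,0,0]
  fingers: [-1,-1,-1,-1,-1,-1,-1,-1]

```text
time_s: 18.85
position: [0.4384, 0.1008, 0.1196]
eef_rot: [-0.023, 1.0, -0.0, -0.0]
ft_force: [0.7, 0.2, -0.1]
gripper_width: 0.0115
grasp_force: 49.7
```

Emit:
move_arm:
  dp:
    - [0,1,0]
    - [0,1,0]
    - [0,1,0]
    - [0,1,0]
    - [0,1,0]
    - [0,1,0.5]
    - [0,1,1]
    - [0,0.6,1]
  turn:
    - [0,0,0]
    - [0,0,0]
    - [0,0,0]
    - [0,0,0]
    - [0,0,0]
    - [0,0,0]
    - [0,0,0]
    - [0,0,0]
  fingers: [-1,-1,-1,-1,-1,-1,-1,-1]

```text
time_s: 19.52
position: [0.4318, 0.2534, 0.0694]
eef_rot: [-0.023, 1.0, 0.0, 0.001]
ft_force: [0.2, 0.4, -0.7]
gripper_width: 0.0115
grasp_force: 49.7
```

Emit:
move_arm:
  dp:
    - [0,0.3,0]
    - [0,0,0]
  turn:
    - [0,0,0]
    - [0,0,0]
  fingers: [-1,-1]

```text
time_s: 19.68
position: [0.4311, 0.2583, 0.0692]
eef_rot: [-0.023, 1.0, -0.0, -0.001]
ft_force: [-0.4, 0.1, 0.1]
gripper_width: 0.012
grasp_force: 49.8
```

```bash
python3 -c "
from h import *
plan(.432,.3127,.013,182.6)
from rig import bot
a=bot.camera('scene')['image'][190:370,150:330,::-1];b=bot.camera('top')['image'][180:280,150:275,::-1]
a=cv2.resize(a,(400,400),interpolation=cv2.INTER_CUBIC);b=cv2.resize(b,(500,400),interpolation=cv2.INTER_CUBIC)[:,:400]
cv2.imwrite('pics/i.png',np.hstack([a,b]))"
```

```text
t 19.68 pos [0.4311 0.2583 0.0692] w 0.012 F [-0.4  0.1  0.1] turn [-0.01 -0.03  0.02] dp [-0.17  2.72  2.81]
```

View pics/i.png

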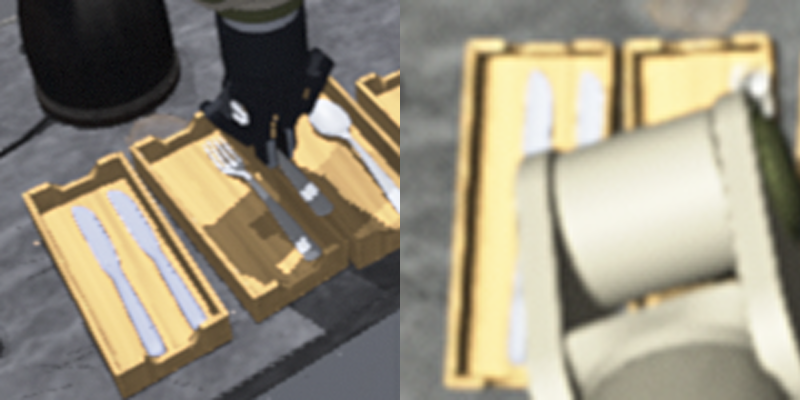

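The picture shows the fork held level above the right side of its bin, at about (300,190). The knife lies flat in its bin. I'll shift the fork over and lower it.

Emit:
move_arm:
  dp:
    - [-0.15,0.7,0]
    - [0,1,0]
    - [0,0.7,0]
    - [0,0.3,0.5]
    - [0,0,0.6]
    - [0,0,0.5]
    - [0,0,0.4]
    - [0,0,0]
  turn:
    - [0,0,0]
    - [0,0,0]
    - [0,0,0]
    - [0,0,0]
    - [0,0,0]
    - [0,0,0]
    - [0,0,0]
    - [0,0,0]
  fingers: [-1,-1,-1,-1,-1,-1,-1,-1]

```text
time_s: 20.45
position: [0.4316, 0.3107, 0.0279]
eef_rot: [-0.022, 1.0, -0.001, -0.001]
ft_force: [-1.0, -0.4, -0.2]
gripper_width: 0.0118
grasp_force: 49.8
```

Emit:
move_arm:
  dp:
    - [0,0,0.3]
    - [0,0,0.3]
    - [0,0,0.2]
    - [0,0,0]
    - [0,0,0]
    - [0,0,0]
    - [0,0,0]
    - [0,0,0]
  turn:
    - [0,0,0]
    - [0,0,0]
    - [0,0,0]
    - [0,0,0]
    - [0,0,0]
    - [0,0,0]
    - [0,0,0]
    - [0,0,0]
  fingers: [-1,-1,-1,-1,-1,-1,-1,-1]

```text
time_s: 21.12
position: [0.4322, 0.3118, 0.0136]
eef_rot: [-0.023, 1.0, 0.0, 0.0]
ft_force: [0.4, -0.6, -0.3]
gripper_width: 0.0119
grasp_force: 49.8
```

Emit:
move_arm:
  dp:
    - [0,0,0.06]
    - [0,0,0]
    - [0,0,0]
    - [0,0,0]
    - [0,0,-0.3]
    - [0,0,-0.6]
    - [0,0,-1]
    - [0,0,-1]
  turn:
    - [0,0,0]
    - [0,0,0]
    - [0,0,0]
    - [0,0,0]
    - [0,0,0]
    - [0,0,0]
    - [0,0,0]
    - [0,0,0]
  fingers: [-1,-0.35,-0.35,-0.35,-0.35,-0.35,-0.35,-0.35]

```text
time_s: 21.78
position: [0.4319, 0.3116, 0.0709]
eef_rot: [-0.023, 1.0, -0.0, -0.0]
ft_force: [-0.1, -0.1, -0.7]
gripper_width: 0.0276
grasp_force: 0.0
```

```bash
python3 -c "
from h import *
plan(.4599,-.0669,.06,172.1)"
```

```text
t 21.78 pos [0.4319 0.3116 0.0709] w 0.0276 F [-0.1 -0.1 -0.7] turn [-0.01 -0.01  2.63] dp [ -3.99 -18.55   0.55]
```

Emit:
move_arm:
  dp:
    - [0,0,-0.8]
    - [0,0,-0.6]
    - [0,-0.3,0]
    - [0,-0.7,0]
    - [-0.2,-1,0]
    - [-0.2,-1,0]
    - [-0.2,-1,0]
    - [-0.2,-1,0]
  turn:
    - [0,0,1]
    - [0,0,1]
    - [0,0,0.63]
    - [0,0,0]
    - [0,0,0]
    - [0,0,0]
    - [0,0,0]
    - [0,0,0]
  fingers: [-0.35,-0.35,-0.35,0.3,0.3,0.3,0.3,0.3]

```text
time_s: 22.45
position: [0.4344, 0.2096, 0.0986]
eef_rot: [0.069, 0.998, 0.0, 0.0]
ft_force: [-0.3, 0.6, -0.0]
gripper_width: 0.0553
grasp_force: 0.0
```

Emit:
move_arm:
  dp:
    - [-0.25,-1,0]
    - [-0.25,-1,0]
    - [-0.25,-1,0]
    - [-0.25,-1,0]
    - [-0.25,-1,0]
    - [-0.25,-1,0]
    - [-0.25,-1,0]
    - [-0.25,-1,0]
  turn:
    - [0,0,0]
    - [0,0,0]
    - [0,0,0]
    - [0,0,0]
    - [0,0,0]
    - [0,0,0]
    - [0,0,0]
    - [0,0,0]
  fingers: [0.3,0.3,0.3,0.3,0.3,0.3,0.3,0.3]

```text
time_s: 23.12
position: [0.4521, 0.0454, 0.0986]
eef_rot: [0.069, 0.998, -0.0, 0.0]
ft_force: [0.4, 0.9, -0.3]
gripper_width: 0.0555
grasp_force: 0.0
```

Emit:
move_arm:
  dp:
    - [-0.25,-1,0]
    - [-0.25,-1,0]
    - [-0.25,-1,0]
    - [-0.25,-1,0.3]
    - [-0.2,-1,0.6]
    - [0,-0.5,0.8]
    - [0,0,0.3]
    - [0,0,0]
  turn:
    - [0,0,0]
    - [0,0,0]
    - [0,0,0]
    - [0,0,0]
    - [0,0,0]
    - [0,0,0]
    - [0,0,0]
    - [0,0,0]
  fingers: [0.3,0.3,0.3,0.3,0.3,0.3,0.3,0.3]

```text
time_s: 23.78
position: [0.46, -0.0656, 0.0574]
eef_rot: [0.07, 0.998, 0.0, -0.001]
ft_force: [-0.2, -0.0, 0.0]
gripper_width: 0.0558
grasp_force: 0.0
```

```bash
python3 -c "
from h import *
plan(.4599,-.0669,.010,172.1)"
```

```text
t 23.78 pos [ 0.46   -0.0656  0.0574] w 0.0558 F [-0.2 -0.   0. ] turn [ 0.01 -0.04 -0.02] dp [-0.   -0.06  2.37]
```

Emit:
move_arm:
  dp:
    - [0,-0.06,0.7]
    - [0,0,0.7]
    - [0,0,0.5]
    - [0,0,0.35]
    - [0,0,0.1]
    - [0,0,0]
    - [0,0,0]
    - [0,0,0]
  turn:
    - [0,0,0]
    - [0,0,0]
    - [0,0,0]
    - [0,0,0]
    - [0,0,0]
    - [0,0,0]
    - [0,0,0]
    - [0,0,0]
  fingers: [0.3,0.3,0.3,0.3,0.3,0.3,-1,-1]

```text
time_s: 24.45
position: [0.4609, -0.0669, 0.0118]
eef_rot: [0.069, 0.998, -0.0, 0.001]
ft_force: [0.1, -0.3, -0.4]
gripper_width: 0.0329
grasp_force: 0.0
```

Emit:
move_arm:
  dp:
    - [0,0,0]
    - [0,0,0]
    - [0,0,0]
    - [0,0,-0.3]
    - [0,0,-0.6]
    - [0,0,-1]
    - [0,0,-1]
    - [0,0,-1]
  turn:
    - [0,0,0]
    - [0,0,0]
    - [0,0,0]
    - [0,0,0]
    - [0,0,0]
    - [0,0,0]
    - [0,0,0]
    - [0,0,0]
  fingers: [-1,-1,-1,-1,-1,-1,-1,-1]

```text
time_s: 25.12
position: [0.4604, -0.067, 0.0903]
eef_rot: [0.069, 0.998, -0.0, 0.0]
ft_force: [-0.0, 0.3, -0.4]
gripper_width: -0.0003
grasp_force: 0.0
```

```bash
python3 -c "
from h import *
from rig import bot
a=bot.camera('scene')['image'][:,:,::-1];b=bot.camera('top')['image'][:,:,::-1]
cv2.imwrite('pics/k_s.png',a);cv2.imwrite('pics/k_t.png',b)
a=cv2.resize(a[140:260,310:430],(400,400),interpolation=cv2.INTER_CUBIC);b=cv2.resize(b[180:285,300:405],(400,400),interpolation=cv2.INTER_CUBIC)
cv2.imwrite('pics/k.png',np.hstack([a,b]))"
```

```text
(no output)
```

View pics/k.png

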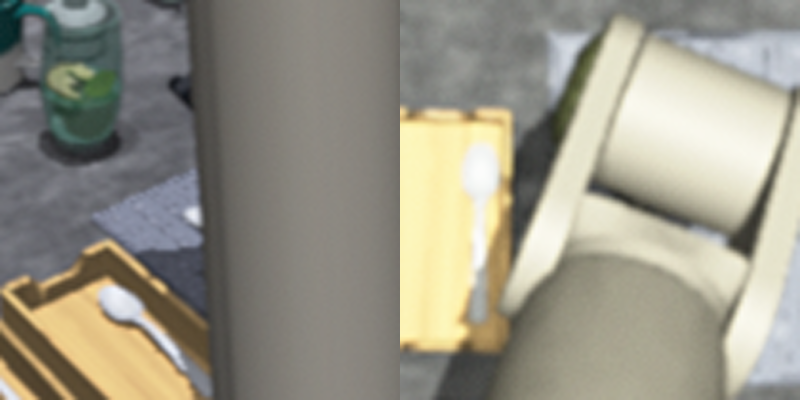

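The tablespoon's handle end is still at (190,213) in the left half, so it has hardly moved and the fingers closed over it. I'll try again closer to the origin and lower.

Emit:
move_arm:
  dp:
    - [0.6,0,0.2]
    - [0.08,0,0.8]
    - [0,0,1]
    - [0,0,0.8]
    - [0,0,0.6]
    - [0,0,0.4]
    - [0,0,0.25]
    - [0,0,0.1]
  turn:
    - [0,0,0]
    - [0,0,0]
    - [0,0,0]
    - [0,0,0]
    - [0,0,0]
    - [0,0,0]
    - [0,0,0]
    - [0,0,0]
  fingers: [0.3,0.3,0.3,0.3,0.3,0.3,0.3,0.3]

```text
time_s: 25.88
position: [0.4468, -0.065, 0.0055]
eef_rot: [0.069, 0.998, 0.0, -0.0]
ft_force: [-0.6, -0.2, -0.4]
gripper_width: 0.0556
grasp_force: 0.0
```

Emit:
move_arm:
  dp:
    - [0,0,0]
    - [0,0,0]
    - [0,0,0]
    - [0,0,0]
    - [0,0,0]
    - [0,0,0]
  turn:
    - [0,0,0]
    - [0,0,0]
    - [0,0,0]
    - [0,0,0]
    - [0,0,0]
    - [0,0,0]
  fingers: [0.3,-1,-1,-1,-1,-1]

```text
time_s: 26.38
position: [0.4473, -0.0655, 0.007]
eef_rot: [0.069, 0.998, -0.0, 0.001]
ft_force: [-1.7, -1.7, 7.9]
gripper_width: 0.0253
grasp_force: 58.1
```

Emit:
move_arm:
  dp:
    - [0,0,-0.3]
    - [0,0,-0.6]
    - [0,0,-1]
    - [0,0,-1]
    - [0,0,-1]
    - [0,0,-1]
    - [0,0,-1]
    - [0,0,-1]
  turn:
    - [0,0,0]
    - [0,0,0]
    - [0,0,0]
    - [0,0,0]
    - [0,0,0.5]
    - [0,0,1]
    - [0,0,1]
    - [0,0,1]
  fingers: [-1,-1,-1,-1,-1,-1,-1,-1]

```text
time_s: 27.05
position: [0.4468, -0.0649, 0.1457]
eef_rot: [0.192, 0.981, -0.0, 0.0]
ft_force: [-0.4, 0.8, -0.2]
gripper_width: 0.0249
grasp_force: 58.6
```

Emit:
move_arm:
  dp:
    - [0,0,0]
    - [0,0,0]
    - [0,0,0]
    - [0,0,0]
    - [0,0,0]
    - [0,0,0]
    - [0,0,0]
    - [0,0,0]
  turn:
    - [0,0,1]
    - [0,0,1]
    - [0,0,1]
    - [0,0,1]
    - [0,0,1]
    - [0,0,1]
    - [0,0,1]
    - [0,0,1]
  fingers: [-1,-1,-1,-1,-1,-1,-1,-1]

```text
time_s: 27.72
position: [0.4469, -0.065, 0.1446]
eef_rot: [0.455, 0.891, 0.0, 0.0]
ft_force: [0.1, -0.1, 0.1]
gripper_width: 0.0251
grasp_force: 58.6
```

Emit:
move_arm:
  dp:
    - [0,0,0]
    - [0,0,0]
    - [0,0,0]
    - [0,0,0]
    - [0,0,0]
    - [0,0,0]
    - [0,0,0]
    - [0,0,0]
  turn:
    - [0,0,1]
    - [0,0,1]
    - [0,0,1]
    - [0,0,1]
    - [0,0,1]
    - [0,0,1]
    - [0,0,1]
    - [0,0,1]
  fingers: [-1,-1,-1,-1,-1,-1,-1,-1]

```text
time_s: 28.38
position: [0.4469, -0.065, 0.1447]
eef_rot: [0.683, 0.731, 0.0, 0.0]
ft_force: [0.7, -1.3, -0.3]
gripper_width: 0.0248
grasp_force: 58.6
```

Emit:
move_arm:
  dp:
    - [0,0,0]
    - [0,0,0]
    - [0,0,0]
    - [0,0,0]
    - [0,0,0]
    - [0,0,0]
    - [0,0,0]
    - [0,0,0]
  turn:
    - [0,0,1]
    - [0,0,1]
    - [0,0,1]
    - [0,0,1]
    - [0,0,1]
    - [0,0,1]
    - [0,0,1]
    - [0,0,1]
  fingers: [-1,-1,-1,-1,-1,-1,-1,-1]

```text
time_s: 29.05
position: [0.4469, -0.065, 0.1446]
eef_rot: [0.858, 0.514, 0.0, 0.0]
ft_force: [0.3, -0.7, 0.1]
gripper_width: 0.0253
grasp_force: 58.6
```

Emit:
move_arm:
  dp:
    - [0,0,0]
    - [0,0,0]
    - [0,0,0]
    - [0,0,0]
    - [0,0,0]
    - [0,0,0]
    - [0,0,0]
    - [0,0,0]
  turn:
    - [0,0,1]
    - [0,0,1]
    - [0,0,1]
    - [0,0,1]
    - [0,0,1]
    - [0,0,1]
    - [0,0,1]
    - [0,0,1]
  fingers: [-1,-1,-1,-1,-1,-1,-1,-1]

```text
time_s: 29.72
position: [0.4469, -0.065, 0.1447]
eef_rot: [0.966, 0.258, 0.0, 0.0]
ft_force: [0.6, -0.1, -0.3]
gripper_width: 0.025
grasp_force: 58.6
```

```bash
python3 -c "
from h import *
plan(.4265,.2037,.07,-2.65)
h,t=[plane('top',un(p,4.4,(155,180)),.012) for p in((541,100),(530,402))];print((h+t)/2,np.degrees(np.arctan2(h[1]-t[1],h[0]-t[0])))"
```

```text
t 29.72 pos [ 0.4469 -0.065   0.1447] w 0.025 F [ 0.6 -0.1 -0.3] turn [ 0.   -0.01  8.14] dp [ -1.64 -13.37   3.73]
[0.43584386 0.16137385 0.012     ] -1.6632503812706187
```

Emit:
move_arm:
  dp:
    - [0,0,0]
    - [0,0,0]
    - [0,0,0]
    - [0,0,0]
    - [0,0,0]
    - [0,0,0]
    - [0,0,0]
    - [0,0,0]
  turn:
    - [0,0,1]
    - [0,0,1]
    - [0,0,1]
    - [0,0,1]
    - [0,0,1]
    - [0,0,1]
    - [0,0,1]
    - [0,0,1]
  fingers: [-1,-1,-1,-1,-1,-1,-1,-1]

```text
time_s: 30.38
position: [0.4469, -0.065, 0.1446]
eef_rot: [1.0, -0.018, 0.0, 0.0]
ft_force: [-0.0, -0.7, -0.8]
gripper_width: 0.0256
grasp_force: 58.6
```

Emit:
move_arm:
  dp:
    - [0,-0.4,0]
    - [-0.2,-1,0]
    - [-0.2,-1,0]
    - [-0.2,-1,0]
    - [-0.2,-1,0]
    - [-0.2,-1,0]
    - [-0.2,-1,0]
    - [-0.2,-1,0]
  turn:
    - [0,0,0.14]
    - [0,0,0]
    - [0,0,0]
    - [0,0,0]
    - [0,0,0]
    - [0,0,0]
    - [0,0,0]
    - [0,0,0]
  fingers: [-1,-1,-1,-1,-1,-1,-1,-1]

```text
time_s: 31.05
position: [0.425, 0.085, 0.1447]
eef_rot: [1.0, -0.022, 0.0, -0.0]
ft_force: [0.1, -0.3, -0.7]
gripper_width: 0.0252
grasp_force: 58.6
```

Emit:
move_arm:
  dp:
    - [-0.2,-1,0.3]
    - [0,-1,0.6]
    - [0,-1,0.8]
    - [0,-1,0.8]
    - [0,-1,0.6]
    - [0,-0.7,0.4]
    - [0,-0.25,0]
    - [0,0,0]
  turn:
    - [0,0,0]
    - [0,0,0]
    - [0,0,0]
    - [0,0,0]
    - [0,0,0]
    - [0,0,0]
    - [0,0,0]
    - [0,0,0]
  fingers: [-1,-1,-1,-1,-1,-1,-1,-1]

```text
time_s: 31.72
position: [0.4263, 0.2037, 0.0744]
eef_rot: [1.0, -0.021, -0.0, -0.0]
ft_force: [-0.1, 1.1, -0.0]
gripper_width: 0.0252
grasp_force: 58.6
```

```bash
python3 -c "
from h import *
plan(.4265,.2030,.0065,-2.65)
from rig import bot
a=bot.camera('scene')['image'][:,:,::-1];b=bot.camera('top')['image'][:,:,::-1]
a=cv2.resize(a[160:310,215:365],(400,400),interpolation=cv2.INTER_CUBIC);b=cv2.resize(b[180:285,215:320],(400,400),interpolation=cv2.INTER_CUBIC)
cv2.imwrite('pics/l.png',np.hstack([a,b]))"
```

```text
t 31.72 pos [0.4263 0.2037 0.0744] w 0.0252 F [-0.1  1.1 -0. ] turn [-0.    0.    0.07] dp [0.01 0.04 3.4 ]
```

View pics/l.png

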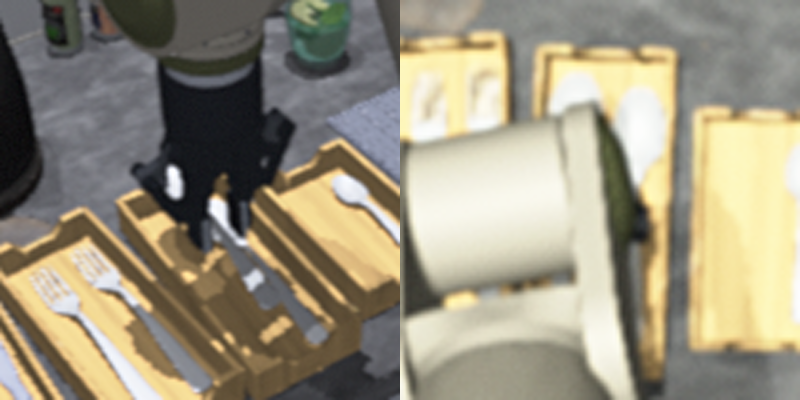

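The fork lies beside its mate. The tablespoon hangs level in the left free lane of its bin, bowl to the far end at (578,80). Lowering it now.

Emit:
move_arm:
  dp:
    - [0,0,0.5]
    - [0,0,0.6]
    - [0,0,0.5]
    - [0,0,0.4]
    - [0,0,0.3]
    - [0,0,0.2]
    - [0,0,0]
    - [0,0,0]
  turn:
    - [0,0,0]
    - [0,0,0]
    - [0,0,0]
    - [0,0,0]
    - [0,0,0]
    - [0,0,0]
    - [0,0,0]
    - [0,0,0]
  fingers: [-1,-1,-1,-1,-1,-1,-1,-1]

```text
time_s: 32.48
position: [0.4267, 0.2029, 0.0244]
eef_rot: [1.0, -0.022, 0.0, -0.0]
ft_force: [0.0, -0.6, -0.5]
gripper_width: 0.0251
grasp_force: 58.6
```

Emit:
move_arm:
  dp:
    - [0,0,0.25]
    - [0,0,0.2]
    - [0,0,0.15]
    - [0,0,0.1]
    - [0,0,0.1]
    - [0,0,0]
    - [0,0,0]
  turn:
    - [0,0,0]
    - [0,0,0]
    - [0,0,0]
    - [0,0,0]
    - [0,0,0]
    - [0,0,0]
    - [0,0,0]
  fingers: [-1,-1,-1,-1,-1,-1,-1]

```text
time_s: 33.07
position: [0.4265, 0.203, 0.0081]
eef_rot: [1.0, -0.022, -0.0, 0.0]
ft_force: [0.3, 0.5, -1.2]
gripper_width: 0.0252
grasp_force: 58.6
```

Emit:
move_arm:
  dp:
    - [0,0,0.04]
    - [0,0,0]
    - [0,0,0]
    - [0,0,0]
    - [0,0,0]
  turn:
    - [0,0,0]
    - [0,0,0]
    - [0,0,0]
    - [0,0,0]
    - [0,0,0]
  fingers: [-1,-0.27,-0.27,-0.27,-0.27]

```text
time_s: 33.48
position: [0.4266, 0.2026, 0.0073]
eef_rot: [1.0, -0.022, -0.0, 0.0]
ft_force: [0.4, -4.5, -1.6]
gripper_width: 0.0314
grasp_force: 2.6
```

Emit:
move_arm:
  dp:
    - [0,0.04,0]
    - [0,0,-0.2]
    - [0,0,-0.4]
    - [0,0,-0.6]
    - [0,0,-0.8]
    - [0,0,-1]
    - [0,0,-1]
    - [0,0,-0.6]
  turn:
    - [0,0,0]
    - [0,0,0]
    - [0,0,0]
    - [0,0,0]
    - [0,0,0]
    - [0,0,0]
    - [0,0,0]
    - [0,0,0]
  fingers: [-0.27,-0.27,-0.27,-0.27,-0.27,-0.27,-0.27,-0.27]

```text
time_s: 34.15
position: [0.427, 0.2026, 0.102]
eef_rot: [1.0, -0.021, 0.001, -0.0]
ft_force: [-0.4, 0.0, -0.1]
gripper_width: 0.031
grasp_force: 0.0
```

```bash
python3 -c "
from h import *
plan(.4335,-.2493,.06,13.6)
from rig import bot
cv2.imwrite('pics/m.png',bot.camera('scene')['image'][:,:,::-1])"
```

```text
t 34.15 pos [0.427  0.2026 0.102 ] w 0.031 F [-0.4  0.  -0.1] turn [-0.01 -0.04 -4.02] dp [-5.   22.04  2.1 ]
```

Emit:
move_arm:
  dp:
    - [0,0,0]
    - [0,0,0]
    - [0,0.3,0]
    - [0,0.7,0]
    - [-0.2,1,0]
    - [-0.3,1,0]
    - [-0.3,1,0]
    - [-0.3,1,0]
  turn:
    - [0,0,-1]
    - [0,0,-1]
    - [0,0,-1]
    - [0,0,-1]
    - [0,0,0]
    - [0,0,0]
    - [0,0,0]
    - [0,0,0]
  fingers: [-0.27,-0.27,-0.27,0.2,0.2,0.2,0.2,0.2]

```text
time_s: 34.87
position: [0.4264, 0.0988, 0.0994]
eef_rot: [0.993, 0.118, 0.0, -0.0]
ft_force: [-0.0, -1.1, 0.3]
gripper_width: 0.0512
grasp_force: 0.0
```

Emit:
move_arm:
  dp:
    - [-0.25,1,0]
    - [-0.25,1,0]
    - [-0.25,1,0]
    - [-0.25,1,0]
    - [-0.25,1,0]
    - [-0.25,1,0]
    - [-0.25,1,0]
    - [-0.25,1,0]
  turn:
    - [0,0,0]
    - [0,0,0]
    - [0,0,0]
    - [0,0,0]
    - [0,0,0]
    - [0,0,0]
    - [0,0,0]
    - [0,0,0]
  fingers: [0.2,0.2,0.2,0.2,0.2,0.2,0.2,0.2]

```text
time_s: 35.53
position: [0.425, -0.0662, 0.0995]
eef_rot: [0.993, 0.118, 0.0, -0.0]
ft_force: [1.4, 0.7, 0.2]
gripper_width: 0.0515
grasp_force: 0.0
```

Emit:
move_arm:
  dp:
    - [-0.25,1,0]
    - [-0.25,1,0]
    - [-0.25,1,0]
    - [-0.25,1,0]
    - [-0.25,1,0]
    - [-0.25,1,0.3]
    - [-0.25,1,0.5]
    - [-0.1,1,0.5]
  turn:
    - [0,0,0]
    - [0,0,0]
    - [0,0,0]
    - [0,0,0]
    - [0,0,0]
    - [0,0,0]
    - [0,0,0]
    - [0,0,0]
  fingers: [0.2,0.2,0.2,0.2,0.2,0.2,0.2,0.2]

```text
time_s: 36.2
position: [0.4264, -0.2306, 0.0732]
eef_rot: [0.993, 0.118, 0.0, 0.0]
ft_force: [0.3, 0.5, 0.6]
gripper_width: 0.0514
grasp_force: 0.0
```

```bash
python3 -c "
from h import *
plan(.4335,-.2493,.006,13.6)"
```

```text
t 36.2 pos [ 0.4264 -0.2306  0.0732] w 0.0514 F [0.3 0.5 0.6] turn [ 0.01 -0.01 -0.02] dp [0.12 0.99 3.36]
```

Emit:
move_arm:
  dp:
    - [0.1,0.6,0.3]
    - [0,0.3,0.6]
    - [0,0,0.6]
    - [0,0,0.4]
    - [0,0,0.2]
    - [0,0,0]
    - [0,0,0]
  turn:
    - [0,0,0]
    - [0,0,0]
    - [0,0,0]
    - [0,0,0]
    - [0,0,0]
    - [0,0,0]
    - [0,0,0]
  fingers: [0.2,0.2,0.2,0.2,0.2,0.2,0.2]

```text
time_s: 36.78
position: [0.4331, -0.2464, 0.0316]
eef_rot: [0.993, 0.118, 0.0, 0.0]
ft_force: [0.2, -0.4, -0.3]
gripper_width: 0.0514
grasp_force: 0.0
```

```bash
python3 -c "
from h import *
plan(.4335,-.2493,.006,13.6)"
```

```text
t 36.78 pos [ 0.4331 -0.2464  0.0316] w 0.0514 F [ 0.2 -0.4 -0.3] turn [ 0.   -0.   -0.01] dp [-0.01  0.15  1.28]
```

Emit:
move_arm:
  dp:
    - [0,0.15,0.4]
    - [0,0,0.4]
    - [0,0,0.3]
    - [0,0,0.15]
    - [0,0,0]
    - [0,0,0]
    - [0,0,0]
    - [0,0,0]
  turn:
    - [0,0,0]
    - [0,0,0]
    - [0,0,0]
    - [0,0,0]
    - [0,0,0]
    - [0,0,0]
    - [0,0,0]
    - [0,0,0]
  fingers: [0.2,0.2,0.2,0.2,0.2,-1,-1,-1]

```text
time_s: 37.45
position: [0.4338, -0.2499, 0.0068]
eef_rot: [0.993, 0.118, 0.0, 0.001]
ft_force: [-0.6, -0.1, 4.8]
gripper_width: 0.0181
grasp_force: 58.4
```

Emit:
move_arm:
  dp:
    - [0,0,0]
    - [0,0,0]
    - [0,0,0]
    - [0,0,-0.3]
    - [0,0,-0.6]
    - [0,0,-1]
    - [0,0,-1]
    - [0,0,-1]
  turn:
    - [0,0,0]
    - [0,0,0]
    - [0,0,0]
    - [0,0,0]
    - [0,0,0]
    - [0,0,0]
    - [0,0,0]
    - [0,0,0]
  fingers: [-1,-1,-1,-1,-1,-1,-1,-1]

```text
time_s: 38.12
position: [0.4333, -0.2493, 0.0853]
eef_rot: [0.993, 0.118, -0.0, -0.0]
ft_force: [0.5, -0.7, -0.4]
gripper_width: 0.0176
grasp_force: 58.3
```

```bash
python3 -c "
from h import *
a=np.radians(-1.5);o=np.array([.4258,.0677])+13e-3*np.array([-np.sin(a),np.cos(a)])-3e-3*np.array([np.cos(a),np.sin(a)]);print(o)
plan(*o,.07,-1.5)"
```

```text
[0.42314133 0.08077408]
t 38.12 pos [ 0.4333 -0.2493  0.0853] w 0.0176 F [ 0.5 -0.7 -0.4] turn [-0.01  0.01  3.76] dp [ -0.94 -16.48   0.77]
```

Emit:
move_arm:
  dp:
    - [0,0,-1]
    - [0,0,0]
    - [0,-0.3,0]
    - [0,-0.7,0]
    - [0,-1,0]
    - [0,-1,0]
    - [0,-1,0]
    - [0,-1,0]
  turn:
    - [0,0,1]
    - [0,0,1]
    - [0,0,1]
    - [0,0,0.76]
    - [0,0,0]
    - [0,0,0]
    - [0,0,0]
    - [0,0,0]
  fingers: [-1,-1,-1,-1,-1,-1,-1,-1]

```text
time_s: 38.78
position: [0.4344, -0.1486, 0.1045]
eef_rot: [1.0, -0.013, -0.0, -0.0]
ft_force: [0.2, -0.5, -1.0]
gripper_width: 0.0177
grasp_force: 58.3
```

Emit:
move_arm:
  dp:
    - [-0.1,-1,0]
    - [-0.1,-1,0]
    - [-0.1,-1,0]
    - [-0.1,-1,0]
    - [-0.1,-1,0]
    - [-0.1,-1,0]
    - [-0.1,-1,0]
    - [-0.1,-1,0]
  turn:
    - [0,0,0]
    - [0,0,0]
    - [0,0,0]
    - [0,0,0]
    - [0,0,0]
    - [0,0,0]
    - [0,0,0]
    - [0,0,0]
  fingers: [-1,-1,-1,-1,-1,-1,-1,-1]

```text
time_s: 39.45
position: [0.4225, 0.0118, 0.1046]
eef_rot: [1.0, -0.013, -0.0, -0.0]
ft_force: [0.3, 0.6, -0.2]
gripper_width: 0.018
grasp_force: 58.3
```

Emit:
move_arm:
  dp:
    - [0,-1,0]
    - [0,-1,0.4]
    - [0,-0.8,0.6]
    - [0,-0.4,0.6]
    - [0,0,0.2]
    - [0,0,0]
  turn:
    - [0,0,0]
    - [0,0,0]
    - [0,0,0]
    - [0,0,0]
    - [0,0,0]
    - [0,0,0]
  fingers: [-1,-1,-1,-1,-1,-1]

```text
time_s: 39.95
position: [0.424, 0.0748, 0.0678]
eef_rot: [1.0, -0.013, -0.001, -0.0]
ft_force: [-0.1, -0.4, -0.2]
gripper_width: 0.0177
grasp_force: 58.3
```

```bash
python3 -c "
from h import *
plan(.4231,.0808,.0075,-1.5)"
```

```text
t 39.95 pos [0.424  0.0748 0.0678] w 0.0177 F [-0.1 -0.4 -0.2] turn [-0.    0.03  0.01] dp [-0.05 -0.3   3.02]
```

Emit:
move_arm:
  dp:
    - [-0.05,-0.25,0.4]
    - [0,0,0.6]
    - [0,0,0.6]
    - [0,0,0.5]
    - [0,0,0.3]
    - [0,0,0.2]
    - [0,0,0]
    - [0,0,0]
  turn:
    - [0,0,0]
    - [0,0,0]
    - [0,0,0]
    - [0,0,0]
    - [0,0,0]
    - [0,0,0]
    - [0,0,0]
    - [0,0,0]
  fingers: [-1,-1,-1,-1,-1,-1,-1,-1]

```text
time_s: 40.62
position: [0.424, 0.0796, 0.0165]
eef_rot: [1.0, -0.013, 0.0, -0.0]
ft_force: [-1.2, 0.6, -0.2]
gripper_width: 0.0176
grasp_force: 58.3
```

Emit:
move_arm:
  dp:
    - [0,0,0.2]
    - [0,0,0.15]
    - [0,0,0.05]
    - [0,0,0]
    - [0,0,0]
  turn:
    - [0,0,0]
    - [0,0,0]
    - [0,0,0]
    - [0,0,0]
    - [0,0,0]
  fingers: [-1,-1,-1,-1,-1]

```text
time_s: 41.03
position: [0.4238, 0.0798, 0.0083]
eef_rot: [1.0, -0.013, -0.0, -0.0]
ft_force: [-0.7, 0.5, -0.4]
gripper_width: 0.0178
grasp_force: 58.3
```

Release, lift clear, then move right so that the final view is open.

Emit:
move_arm:
  dp:
    - [0,0,0.05]
    - [0,0,0]
    - [0,0,0]
    - [0,0,0]
    - [0,0,0]
    - [0,0,-0.3]
    - [0,0,-0.6]
    - [0,0,-1]
  turn:
    - [0,0,0]
    - [0,0,0]
    - [0,0,0]
    - [0,0,0]
    - [0,0,0]
    - [0,0,0]
    - [0,0,0]
    - [0,0,0]
  fingers: [-1,-0.4,-0.4,-0.4,-0.4,-0.4,-0.4,-0.4]

```text
time_s: 41.7
position: [0.423, 0.0797, 0.0452]
eef_rot: [1.0, -0.013, -0.001, -0.0]
ft_force: [-0.2, -0.1, 0.1]
gripper_width: 0.0261
grasp_force: 0.0
```

Emit:
move_arm:
  dp:
    - [0,0,-1]
    - [0,0,-1]
    - [0,0.5,-1]
    - [0,1,-1]
    - [0,1,-0.5]
    - [0,1,0]
    - [0,1,0]
    - [0,1,0]
  turn:
    - [0,0,0]
    - [0,0,0]
    - [0,0,0]
    - [0,0,0]
    - [0,0,0]
    - [0,0,0]
    - [0,0,0]
    - [0,0,0]
  fingers: [-0.4,-0.4,-0.4,-0.4,-0.4,-0.4,-0.4,-0.4]

```text
time_s: 42.37
position: [0.4206, -0.0311, 0.136]
eef_rot: [1.0, -0.013, 0.0, 0.0]
ft_force: [0.1, 0.3, -0.4]
gripper_width: 0.0255
grasp_force: 0.0
```

Emit:
move_arm:
  dp:
    - [0,1,0]
    - [0,1,0]
    - [0,1,0]
    - [0,1,0]
    - [0,1,0]
    - [0,1,0]
    - [0,1,0]
    - [0,0,0]
  turn:
    - [0,0,0]
    - [0,0,0]
    - [0,0,0]
    - [0,0,0]
    - [0,0,0]
    - [0,0,0]
    - [0,0,0]
    - [0,0,0]
  fingers: [-0.4,-0.4,-0.4,-0.4,-0.4,-0.4,-0.4,-0.4]

```text
time_s: 43.03
position: [0.4173, -0.173, 0.1358]
eef_rot: [1.0, -0.014, 0.0, 0.001]
ft_force: [0.1, 0.7, -0.3]
gripper_width: 0.0255
grasp_force: 0.0
```

Emit:
move_arm:
  dp:
    - [0,0,0]
    - [0,0,0]
    - [0,0,0]
    - [0,0,0]
    - [0,0,0]
    - [0,0,0]
    - [0,0,0]
    - [0,0,0]
  turn:
    - [0,0,0]
    - [0,0,0]
    - [0,0,0]
    - [0,0,0]
    - [0,0,0]
    - [0,0,0]
    - [0,0,0]
    - [0,0,0]
  fingers: [-0.4,-0.4,-0.4,-0.4,-0.4,-0.4,-0.4,-0.4]

```text
time_s: 43.7
position: [0.4172, -0.17, 0.1353]
eef_rot: [1.0, -0.013, -0.0, -0.0]
ft_force: [0.0, 0.2, 0.9]
gripper_width: 0.0256
grasp_force: 0.0
```

```bash
python3 -c "
from h import *
from rig import bot
a=bot.camera('scene')['image'][:,:,::-1];b=bot.camera('top')['image'][:,:,::-1]
a=cv2.resize(a[200:365,155:395],(800,550),interpolation=cv2.INTER_CUBIC)[:,:];b=b[180:285,155:335]
a=cv2.resize(a,(400,275));b=cv2.resize(b,(400,275),interpolation=cv2.INTER_CUBIC)
cv2.imwrite('pics/n.png',cv2.resize(np.hstack([a,b]),(800,275)))"
```

```text
(no output)
```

View pics/n.png

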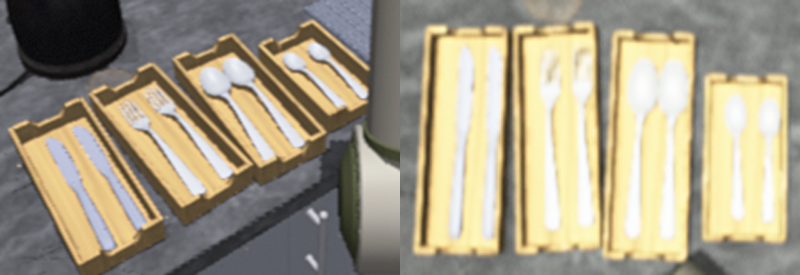

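All four bins hold two pieces each, flat and lengthwise, with the heads at the far end (knives at about (460,140), forks (550,140), tablespoons (640,150), teaspoons (738,160)).

```bash
python3 -c "
from rig import bot
print(bot.hand_in())"
```

```text
the job is handed in; nothing more can be done
None
```

I put the knife, fork, tablespoon and teaspoon each flat in the bin with its own kind, heads at the far end; the tablespoon took a second grasp, and the job was handed in at about 44 s with no verdict returned.

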